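Tip a cover panel up on its inspection stand

TASK

The aluminium cover panel has been laid on the arms of its inspection stand. Slide it home and tip it up by its overhanging edge, so that its rear edge stands down in the stand's channel and the panel leans back against the two uprights by itself, its underside with the press-in nuts open to view from the arms' side. (Unless it is first slid back to the uprights its edge will not drop into the channel.) Do not disturb the loose things on the table.

Things in the scene. Friction and masses are not known exactly. Their poses are not given: they have to be found in the camera images.
- stand: Inspection stand, fixed to the table: grey foot plate 165 x 112 x 5 mm with two L-shaped aluminium rails, faced with black rubber, tilted back 15 degrees; its front (the arms) faces the table's right edge. Origin on the table under the foot of the backrest (30 mm below the cradle's origin); x to the rear, z up. Foot plate from x = -100 to +65 mm. Thin legs carry the arms' front ends at x = -88, y = +-42 mm; below the arms it is open.
- cradle: The stand's two rails. Origin: foot of the backrest, midway, at channel floor level, 30 mm above the table. x to the rear and 15 deg down, y left, z up the backrest, leaning 15 deg rearward. Rails 10 mm wide at y = +-42 mm, 74 mm free between. Arms: top at z = 8 mm, x = -105 to -14 mm. Open channel x = -14 to 0, floor z = 0. Uprights: face x = 0, up to z = 84 mm; cross bars behind them only.
- panel: Loose flat aluminium panel, 100 (x) x 110 (y) x 5 mm (z), 0.13 to 0.25 kg, friction about 0.6. Origin: centre of the underside, which has four brass press-in nuts 3 mm high at x = +-36, y = +-25 mm; 18 x 40 mm opening at x = 16 mm. At first it lies on the arms, x to the rear, z out of the upper face, rear edge 20 to 36 mm short of the uprights, near edge overhanging the arms' ends by 15 to 31 mm.
- panel_rear_edge (a point): Middle of the panel's rear edge, half way through the thickness (panel x = +50, y = 0, z = 2.5 mm): the edge that has to stand in the channel. As the panel is tipped up it drops into the channel, 8 mm below the arms' top; once past vertical the panel falls back onto the uprights by itself.
- panel_near_edge (a point): Middle of the panel's near edge, at the underside (panel x = -50, y = 0, z = 0): the edge to hook from below and lift, open from below between the arms and in front of them; about 70 mm above the table at the start.
- heat_sink: Bystander: black finned heat sink, 30 x 42 x 24 mm, lying between the stand and the robot. Origin: centre of its underside.
- transformer: Bystander: small transformer with a yellow coil in a grey yoke on a black base, 39 x 51 x 44 mm, standing near the table's edge at the robot. Origin: centre of the underside.
- flux_bottle: Bystander: small brown dropper bottle with black cap, 34 mm across and 102 mm high, standing between the stand and the robot. Origin: centre of its underside.

How it is judged:
At the end, for the whole second after the job is handed in: The panel stands at rest with its rear edge down in the channel (within 5 mm of the channel floor, between the arms' steps and the uprights), leaning back against the uprights within 0.16 rad of their slope, underside towards the arms' side, centred on the stand within 20 mm sideways (angle between the x axis of panel and the z axis of cradle, either way round below 0.16 rad and angle between the z axis of panel and the x axis of cradle, either way round below 0.16 rad and z of panel_rear_edge in the frame of cradle between -0.004 and 0.005 m and x of panel_rear_edge in the frame of cradle between -0.015 and 0.002 m and y of panel_rear_edge in the frame of cradle between -0.02 and 0.02 m and z of panel_near_edge in the frame of cradle above 0.09 m and x of panel_near_edge in the frame of cradle below 0 m and linear speed of panel below 0.02 m/s and angular speed of panel below 0.1 rad/s); the robot touches nothing.
It fails at once if the heat sink is moved by more than 30 mm (distance of heat_sink from where it was at the start of the episode above 0.03 m).
It fails at once if the transformer is moved by more than 30 mm (distance of transformer from where it was at the start of the episode above 0.03 m).
It fails at once if the flux bottle is moved by more than 30 mm (distance of flux_bottle from where it was at the start of the episode above 0.03 m).
It fails at once if the flux bottle is knocked over (angle between flux_bottle's own z axis and vertical above 0.6 rad).
It fails at once if the panel falls off the stand onto the table (height (world z) of panel below 0.022 m).
It also fails if it takes over 40 s, if anything falls off the work surface, if the arm or the gripper's body presses on something with over 40 N, if the wrist force passes 120 N, or if a joint passes its speed limit or range.

ROBOT

A 6-joint arm with a two-finger parallel gripper is mounted at the origin on a cart in front of the work surface, level with it; the furniture and walls round the work are solid. World frame = base frame: x ahead of the robot, y to its left, z up, the work surface at z = 0. Lengths are in m, angles in rad, forces in N, time in s.
With the tool pointing down it reaches from about 0.35 to 0.775 m from the base axis. Payload 7.3 kg.
Tool frame: the origin (TCP) lies at the very end of the fingers, on their centre line; the grasp point (between the pads) lies 19 mm behind it; z points along the fingers, y is the line along which they close (so a half turn about z gives the same grasp; the last joint's range is limited). The gripper opens to 92 mm and grips with 3 to 60 N. Pads are 19 mm wide; open, the fingers measure 130 mm over their backs; the gripper's body (75 mm by 190 mm) begins 47 mm behind the grasp point.
Start: joints at [1.045, 0.342, 1.524, -0, 1.275, -0.146], TCP at [0.195, 0.488, 0.227] pointing down, gripper open.
Joint ranges: [-2.53, 2.53], [-0.77, 2.02], [0.04, 2.7], [-1, 4.14], [0.28, 2.66], [-3.11, 3.11]. Speed limits (rad/s): [2.57, 2.57, 3.14, 3.14, 3.14, 3.14].

INTERFACE

Orientations are given as [roll, pitch, yaw] about the fixed x, y, z axes, in that order (R = Rz(yaw) Ry(pitch) Rx(roll)).
In Python, from cell import * gives the robot as it stands.
- The arm moves only by the tool step_arm, never from a script. Its argument "commands" is a list of rows, each a list of 7 numbers: the opening, from 0 (shut) to 1 (fully open), then the shift along the world's x, y, z in cm, then the turn, a rotation vector about the world's x, y, z in rad. A call has 1 to 5 rows; each row is the pose to reach, as a shift and turn from the pose commanded when the call began; what a row does not reach only later rows make up. A row lasts 1/12 s, in which the tool goes at most 41.7 mm and 7.16 degrees, less where a joint would pass 70% of its speed; a pose out of reach is approached as far as the arm can. A call with a gripper value outside its range is refused whole. The fingers move at their own pace and stop on an object; "grip_force" is the grip in N (left out, the last holds). Time passes only in rows, so rows that repeat a pose let the fingers close. It gives the time, the measured TCP pose, the force, the opening and the grip force at its end, in the units of the state.
- observe(): the state, without advancing time (a new reading comes with each control period).
- read_camera(name): name is "scene" or "side" or "wrist"; returns the picture (384x512x3 uint8, red, green, blue); there is no depth.
- camera_model(name): a dict with "vfov" (degrees; the focal length in pixels is half the picture's height over the tangent of half this angle, whatever the lens; pixels are square), "cx", "cy" (the principal point, pixels), "k1" (the pictures are not rectified: a ray, as slopes to the right and down, at radius r is drawn at 1 + k1 r^2 times it, then the intrinsics apply), "world_to_cam" (4x4, takes a point from world to camera coordinates). Camera axes: x right, y up, looking along -z (the intrinsics and any distortion apply to the point x, -y, -z); pixel columns grow to the right and rows downward; lengths in m; the calibration is good to about 2 mm. A picture is of the moment at which its call begins: read the wrist's pose just before it. camera_model takes no time and is no camera call; for the wrist camera it gives the pose at the moment of the call.
- hand_in(): hands the job in; it is judged then, once.
The state is a dict: "time": time; "qpos": joint angles; "qvel": joint speeds; "joint_efforts": joint torques, N m; "tool_pos": TCP position; "tool_rot": TCP orientation; "contact_force": force on the tool from outside, world axes, zero at the start; "torque": the same for the moment, N m; "opening": finger opening in m; "grip_force": force on a finger pad.
Only numpy, scipy, OpenCV 4.12 (cv2) and the standard library are available. Lean on these libraries where they do the work, as an engineer would, in place of code of your own. Each camera call takes 0.05 s, during which the arm holds its last target. There are 200 camera calls.

## Working session

There is one attempt and no reset: what is moved stays moved. The work goes in short steps, Python scripts to look and compute and a tool call to move; the robot and the scene stay as the last step left them, time stands still between calls to the robot, and variables do not carry over. Pictures are saved under pics/ and viewed, at most 10 in all, crops included, and the job is handed in when it is done.

Besides the shell and the picture viewer there is one more tool, called as name(argument=value, ...) on one line, values as JSON. step_arm: Moves the arm, as the interface text tells. Its arguments: {"type":"object","properties":{"commands":{"type":"array"},"grip_force":{"type":"number"}},"required":["commands"]}

```bash
ls; mkdir -p pics
python3 - <<'E'
from cell import *
import cv2
o=observe();print({k:o[k] for k in('time','tool_pos','tool_rot','contact_force','opening')})
for n in('scene','side'):
    cv2.imwrite(f'pics/{n}0.png',read_camera(n)[:,:,::-1]);m=camera_model(n);print(n,m)
E
```

```text
pics
{'time': 0.0, 'tool_pos': array([0.19439853, 0.48723567, 0.22603332]), 'tool_rot': array([-3.14005107e+00, -2.41530884e-04,  2.76180102e+00]), 'contact_force': array([-0.22764567, -1.18107317, -0.53790011]), 'opening': 0.09170590575104422}
scene {'vfov': 55.378884400129905, 'cx': 262.34294376346975, 'cy': 188.5849866511897, 'k1': 0.01581495926663501, 'world_to_cam': array([[ 0.53312362, -0.84603533,  0.0018514 , -0.34826382],
       [ 0.62064386,  0.39257995,  0.67873572, -0.32990238],
       [-0.57496122, -0.36070099,  0.73438028, -0.65841076],
       [ 0.        ,  0.        ,  0.        ,  1.        ]])}
side {'vfov': 44.5746937599988, 'cx': 258.78751372857033, 'cy': 191.03399961776861, 'k1': 0.05856621093628632, 'world_to_cam': array([[ 0.96912674, -0.24618157,  0.0137115 , -0.48527507],
       [ 0.09010522,  0.40537842,  0.90969741, -0.08552613],
       [-0.22950908, -0.88037661,  0.41504531, -0.85515311],
       [ 0.        ,  0.        ,  0.        ,  1.        ]])}
```

View pics/scene0.png

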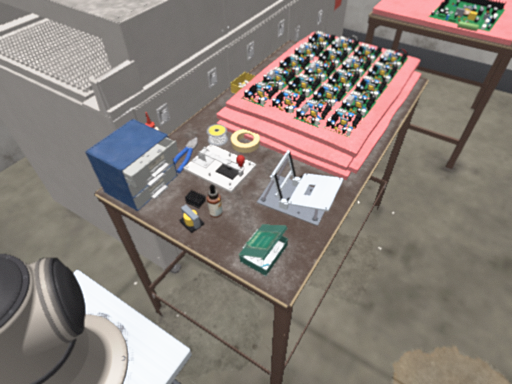

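View pics/side0.png

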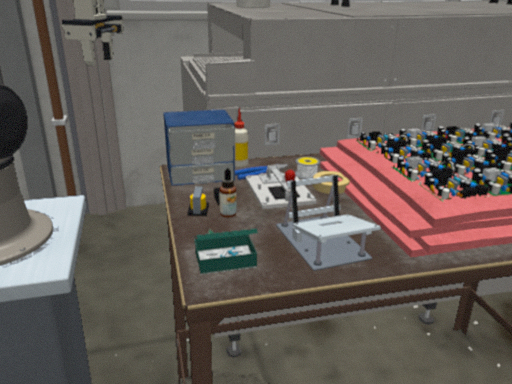

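The scene view shows the panel (white) around (310,190), with the uprights to its left at about (285,165). In the side view the panel is near (335,228) and the uprights near (295,205). I'll enlarge both.

Run:
```python
import cv2
a=cv2.imread('pics/scene0.png')[145:225,250:350];b=cv2.imread('pics/side0.png')[170:270,270:385]
cv2.imwrite('pics/c1.png',cv2.resize(a,None,fx=7,fy=7,interpolation=cv2.INTER_CUBIC))
cv2.imwrite('pics/c2.png',cv2.resize(b,None,fx=6,fy=6,interpolation=cv2.INTER_CUBIC))
```

```text
(no output)
```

View pics/c1.png

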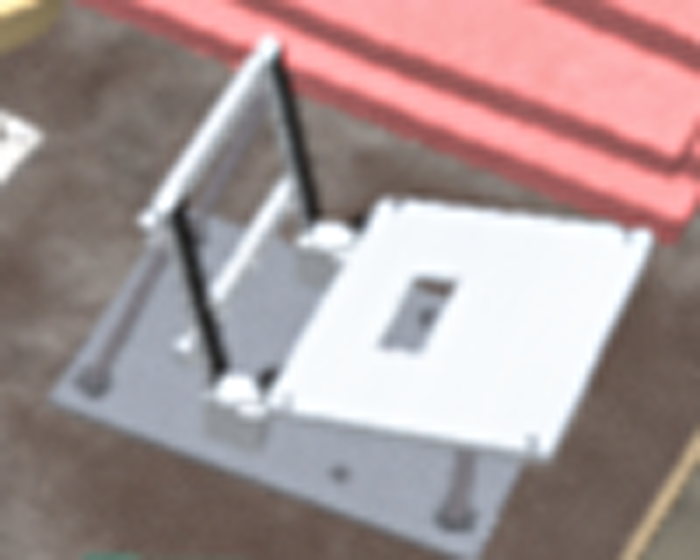

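View pics/c2.png

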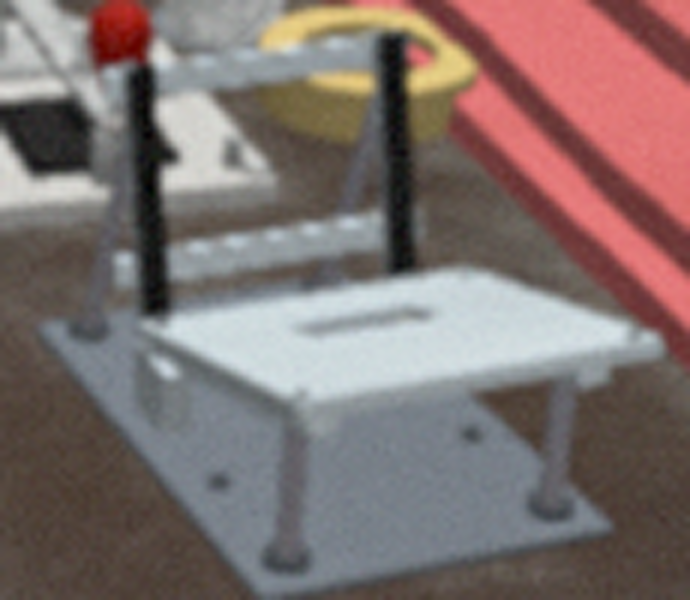

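Scene crop: panel corners are rear-far (385,200), near-far (652,237), near-robot (548,455) and rear-robot (270,405). Side crop: the same corners are at (470,270), (660,345), (300,405) and (140,320). The upright tops and foot plate corners are also visible. I'll triangulate these.

```bash
cat > h.py <<'E'
from cell import *
import numpy as np, cv2
def K(n):
    m=camera_model(n);f=192/np.tan(np.radians(m['vfov']/2));return m,f
def ray(n,uv,m=None):
    m=m or camera_model(n);f=192/np.tan(np.radians(m['vfov']/2))
    d=np.array([(uv[0]-m['cx'])/f,(uv[1]-m['cy'])/f]);s=d.copy()
    for _ in range(20): s=d/(1+m['k1']*(s@s))
    T=m['world_to_cam'];R=T[:3,:3]
    v=R.T@np.array([s[0],-s[1],-1.]);return -R.T@T[:3,3],v/np.linalg.norm(v)
def plane(n,uv,z,m=None):
    o,v=ray(n,uv,m);return o+v*(z-o[2])/v[2]
def tri(a,b):
    (o1,v1),(o2,v2)=a,b
    t=np.linalg.lstsq(np.c_[v1,-v2],o2-o1,rcond=None)[0]
    p,q=o1+v1*t[0],o2+v2*t[1];return (p+q)/2,np.linalg.norm(p-q)
def proj(n,P,m=None):
    m=m or camera_model(n);f=192/np.tan(np.radians(m['vfov']/2))
    c=m['world_to_cam']@np.r_[P,1];s=np.array([c[0],-c[1]])/-c[2]
    return s*(1+m['k1']*(s@s))*f+[m['cx'],m['cy']]
E
python3 - <<'E'
from h import *
np.set_printoptions(precision=4,suppress=True)
S=lambda u,v:(u/7+250-.43,v/7+145-.43)
D=lambda u,v:(u/6+270-.42,v/6+170-.42)
pts=dict(RF=((385,200),(470,270)),NF=((652,237),(662,345)),NR=((548,457),(300,405)),RR=((270,405),(140,320)),
 upR=((180,208),(141,70)),upF=((280,58),(393,35)),
 plFrR=((472,558),(262,595)),plReR=((52,402),(42,325)))
P={}
for k,(a,b) in pts.items():
    P[k],e=tri(ray('scene',S(*a)),ray('side',D(*b)));print(k,P[k],e)
for a,b in(('RF','NF'),('NR','RR'),('RF','RR'),('NF','NR'),('upR','upF'),('plFrR','plReR')):
    d=P[b]-P[a];print(a,b,np.linalg.norm(d),np.degrees(np.arctan2(d[1],d[0])))
print('plate z0 scene',plane('scene',S(472,558),.005),plane('scene',S(52,402),.005))
print('plate z0 side',[plane('side',D(*q),.005) for q in((262,595),(42,325),(612,525))])
# bystanders rough: bottle base, transformer, heatsink
for nm,uv in(('bottle',(215,214)),('transf',(192,228)),('hs',(196,203)),('greenbox',(263,265))):print(nm,plane('scene',uv,0.0))
E
```

```text
RF [ 0.6324 -0.1407  0.047 ] 0.0005393338725690425
NF [ 0.6425 -0.2373  0.0719] 0.0003353933628788964
NR [ 0.5331 -0.2495  0.0734] 0.0012428830310169062
RR [ 0.5221 -0.1548  0.05  ] 0.00020409740047625216
upR [ 0.5345 -0.1099  0.1093] 0.0003154966522276146
upF [ 0.6179 -0.1011  0.1091] 0.000847035869214502
plFrR [ 0.5352 -0.2298  0.0027] 0.00045118193968922963
plReR [ 0.5183 -0.0693  0.0031] 0.0014488499989038495
RF NF 0.10026755293446336 -84.01319661280363
NR RR 0.09818359950133355 96.63720152888281
RF RR 0.11123163556598034 -172.72927919873308
NF NR 0.1100938917105913 -173.64711667090006
upR upF 0.08390733332804466 6.0122495087870105
plFrR plReR 0.16142615664822452 96.0159513398811
plate z0 scene [ 0.5337 -0.2303  0.005 ] [ 0.516  -0.0705  0.005 ]
plate z0 side [array([ 0.5336, -0.2333,  0.005 ]), array([ 0.518 , -0.0719,  0.005 ]), array([ 0.6434, -0.2221,  0.005 ])]
bottle [ 0.4311 -0.0015  0.    ]
transf [0.3675 0.019  0.    ]
hs [0.434 0.061 0.   ]
greenbox [ 0.3727 -0.1785  0.    ]
```

The geometry checks out: the panel measures 100 x 110, the uprights are 84 apart, and the near edge is at z=0.070. The stand origin is about (0.579,-0.126), with its x axis at yaw 96.2°. The panel's rear edge is 26 mm short of the uprights and it sits about 4 mm off centre. I'll rise, then cross over to the front of the stand.

step_arm(commands=[[0,0,0,4,0,0,-0.1],[0,0,0,8,0,0,-0.2],[0,1,-2,11,0,0,-0.3],[0,2.5,-5,12,0,0,-0.4],[0,4,-8,12,0,0,-0.5]], grip_force=20)

```text
time: 0.52
tool_pos: [0.2353, 0.4078, 0.3495]
tool_rot: [3.136, -0.001, 2.259]
contact_force: [1.5, 0.4, 1.0]
opening: 0.0631
grip_force: 0.0
```

step_arm(commands=[[0,1.8,-3.6,0,0,0,-0.11],[0,3.6,-7.2,0,0,0,-0.22],[0,5.4,-10.8,0,0,0,-0.33],[0,7.2,-14.4,0,0,0,-0.44],[0,9,-18,0,0,0,-0.58]])

```text
time: 0.93
tool_pos: [0.3247, 0.2258, 0.3466]
tool_rot: [-3.142, 0.0, 1.692]
contact_force: [1.7, 0.5, 0.9]
opening: 0.0298
grip_force: 0.0
```

step_arm(commands=[[0,1.8,-3.6,0,0,0,0],[0,3.6,-7.2,0,0,0,0],[0,5.4,-10.8,0,0,0,0],[0,7.2,-14.4,0,0,0,0],[0,9,-18,0,0,0,0]])

```text
time: 1.35
tool_pos: [0.4148, 0.0456, 0.3467]
tool_rot: [3.142, -0.0, 1.697]
contact_force: [0.5, 0.7, 0.8]
opening: 0.0005
grip_force: 0.0
```

step_arm(commands=[[0,1.8,-3.6,0,0,0,0],[0,3.6,-7.2,0,0,0,0],[0,5.4,-10.8,0,0,0,0],[0,7.2,-14.4,0,0,0,0],[0,9,-18,0,0,0,-0.02]])

```text
time: 1.77
tool_pos: [0.5049, -0.1344, 0.3464]
tool_rot: [-3.141, -0.0, 1.676]
contact_force: [0.1, 0.7, 0.4]
opening: 0.0006
grip_force: 0.0
```

step_arm(commands=[[0,1.8,-3.6,0,0,0,0],[0,3.6,-7.2,0,0,0,0],[0,5.4,-10.8,0,0,0,0],[0,7.2,-14.4,-2,0.1,0.01,0],[0,9,-18,-4,0.2,0.02,0]])

```text
time: 2.18
tool_pos: [0.5931, -0.3075, 0.3114]
tool_rot: [3.136, -0.202, 1.681]
contact_force: [2.2, 0.2, 0.1]
opening: 0.0004
grip_force: 0.0
```

step_arm(commands=[[0,0,0,-4,0.1,0.01,0],[0,0,0,-8,0.2,0.02,0],[0,0,0,-12,0.3,0.03,0],[0,0,0,-16,0.35,0.04,0],[0,0,0,-18,0.35,0.04,0]])

```text
time: 2.6
tool_pos: [0.589, -0.3076, 0.1206]
tool_rot: [-3.129, -0.565, 1.666]
contact_force: [-0.8, -0.3, -0.4]
opening: 0.0011
grip_force: 0.0
```

Run:
```python
from h import *
o=observe();print(o['tool_pos'],o['tool_rot'],o['qpos'])
a=read_camera('side')[130:280,230:400];b=read_camera('scene')[130:260,230:380]
h=lambda i,f:cv2.resize(i,None,fx=f,fy=f,interpolation=cv2.INTER_CUBIC)
a=h(a,2.3);b=h(b,a.shape[0]/9999 if 0 else 2.65)
n=min(a.shape[0],b.shape[0]);cv2.imwrite('pics/m1.png',np.hstack([a[:n],b[:n]])[:,:,::-1])
for c in('side','scene'):print(c,proj(c,o['tool_pos']))
```

```text
[ 0.58898819 -0.30757933  0.12060504] [-3.1291204  -0.56464425  1.66649532] [-0.7628308   0.94457677  0.85195719  0.35575218  1.7860437  -0.86408035]
side [373.19899628 224.34342035]
scene [366.2370651  190.07367742]
```

View pics/m1.png

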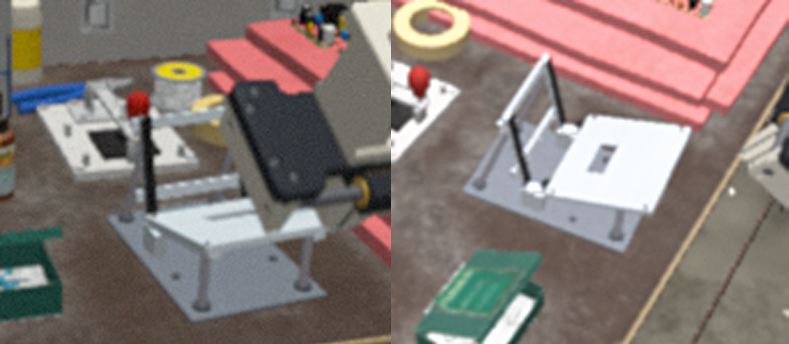

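The tool sits in front of the panel, beyond the table edge and at its centre line, and nothing has been disturbed. I'll lower it and go to just short of the near edge.

step_arm(commands=[[0,0.5,0,-3,0,0,0],[0,0.5,0,-6,0,0,0],[0,0.4,1,-7.2,0,0,0],[0,0.2,3,-7.2,0,0,0],[0,0.1,4,-7.2,0,0,0]])

```text
time: 3.12
tool_pos: [0.5935, -0.2654, 0.0592]
tool_rot: [-3.141, -0.553, 1.678]
contact_force: [0.4, 1.0, 0.4]
opening: 0.0001
grip_force: 0.0
```

step_arm(commands=[[0,0,0.4,0,0,0,0],[0,-0.1,0.8,0,0,0,0],[0,-0.1,1.2,0,0,0,0],[0,-0.2,1.6,0,0,0,0],[0,-0.2,2,0,0,0,0]])

```text
time: 3.53
tool_pos: [0.5911, -0.2475, 0.0582]
tool_rot: [-3.141, -0.552, 1.676]
contact_force: [0.0, -0.0, -1.2]
opening: 0.0005
grip_force: 0.2
```

step_arm(commands=[[0,0,-0.4,-1,0,0,0],[0,0,0,-1,0,0,0],[0,-0.1,0.5,-1,0,0,0],[0,-0.1,1,-1,0,0,0],[0,-0.2,1.4,-1,0,0,0]])

```text
time: 3.95
tool_pos: [0.589, -0.2325, 0.0475]
tool_rot: [-3.14, -0.554, 1.676]
contact_force: [-0.2, -0.7, -0.3]
opening: 0.0004
grip_force: 0.2
```

step_arm(commands=[[0,0,0.3,0,0,0,0],[0,-0.1,0.6,0,0,0,0],[0,-0.1,0.9,-0.1,0,0,0],[0,-0.1,1.2,-0.2,0,0,0],[0,-0.1,1.3,-0.2,0,0,0]])

```text
time: 4.37
tool_pos: [0.5881, -0.2204, 0.0456]
tool_rot: [-3.14, -0.552, 1.676]
contact_force: [0.0, -3.6, -0.3]
opening: 0.0006
grip_force: 1.4
```

Run:
```python
from h import *
o=observe();print(o['tool_pos'],o['contact_force'])
a=read_camera('side')[150:270,260:390];b=read_camera('scene')[140:230,250:360]
h=lambda i,f:cv2.resize(i,None,fx=f,fy=f,interpolation=cv2.INTER_CUBIC)
a=h(a,3);b=h(b,3.7);n=min(len(a),len(b))
cv2.imwrite('pics/m2.png',np.hstack([a[:n],b[:n]])[:,:,::-1])
```

```text
[ 0.58812324 -0.22037035  0.04559897] [ 0.02066793 -3.6344025  -0.28002057]
```

View pics/m2.png

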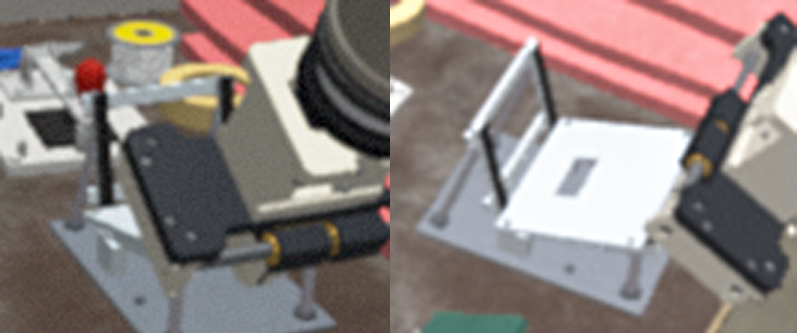

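The panel has slid back. In the scene view the rear corners are near full-image pixels (279,201.6) and (296.8,171.6), close to the upright feet. I'll check the numbers.

Run:
```python
from h import *
for uv in((279,201.6),(296.8,171.6)):
    p=plane('scene',uv,.0435);d=p[:2]-[.579,-.126];print(p,'s',d@[-.108,.994],'lat',d@[-.994,-.108])
```

```text
[ 0.51759285 -0.13254013  0.0435    ] s 0.00013107906043384294 lat 0.06174503786904629
[ 0.63035414 -0.11959426  0.0435    ] s 0.0008210628537816319 lat -0.05173783258359793
```

step_arm(commands=[[0,0,0.1,0,0,0,0],[0,0,0.2,0,0,0,0],[0,0,0.2,0,0,0,0]])

```text
time: 4.72
tool_pos: [0.588, -0.2182, 0.0457]
tool_rot: [-3.14, -0.553, 1.676]
contact_force: [0.3, -2.9, 0.4]
opening: 0.0
grip_force: 1.3
```

step_arm(commands=[[0,0,0.1,0,0,0,0],[0,0,0.2,0,0,0,0],[0,0,0.3,0,0,0,0],[0,0,0.3,0,0,0,0]])

```text
time: 5.05
tool_pos: [0.5879, -0.2148, 0.0457]
tool_rot: [-3.14, -0.554, 1.676]
contact_force: [-0.3, -2.0, 0.1]
opening: 0.0001
grip_force: 1.0
```

step_arm(commands=[[0,0,0.1,0,0,0,0],[0,0,0.2,0,0,0,0],[0,0,0.3,0,0,0,0],[0,0,0.3,0,0,0,0]])

```text
time: 5.38
tool_pos: [0.588, -0.2118, 0.0457]
tool_rot: [-3.14, -0.554, 1.676]
contact_force: [-0.2, -1.4, 0.4]
opening: 0.0002
grip_force: 0.8
```

Run:
```python
from h import *
o=observe();print(o['tool_pos'],o['contact_force'])
b=read_camera('scene')[140:230,250:360];a=read_camera('wrist')
h=lambda i,f:cv2.resize(i,None,fx=f,fy=f,interpolation=cv2.INTER_CUBIC)
b=h(b,4);a=h(a,360/384)[:,:358]
cv2.imwrite('pics/m3.png',np.hstack([b,a])[:,:,::-1])
```

```text
[ 0.58796337 -0.2117555   0.04565068] [-0.2153519  -1.38273294  0.39939299]
```

View pics/m3.png

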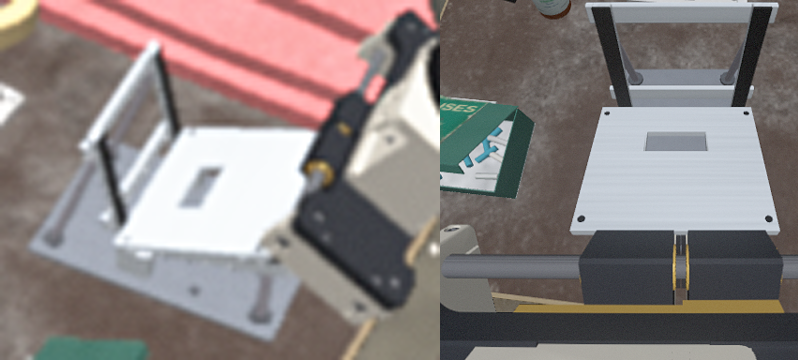

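The wrist view shows the panel square, centred, and tight against the upright feet at about (680,105). The near edge is already riding on the fingers. Next I'll plan the arc for the lift.

Run:
```python
from h import *
o=observe();s0=np.array(o['tool_pos']);print(s0)
def tcp(al,d):
    gap=np.interp(al,[19,100],[39,15]);th=90-al-gap;t=np.radians(th);a=np.radians(al)
    P=np.array([np.interp(al,[15,45],[.002,-.004]),np.interp(al,[15,45],[.0377,.032])])
    E=P+.1*np.array([-np.cos(a),np.sin(a)])
    x=np.array([np.cos(t),np.sin(t)]);z=np.array([np.sin(t),-np.cos(t)])
    return E-.0095*x+d*z,th
cur=np.array([(s0[:2]-[.579,-.126])@[-.108,.994],s0[2]]);print('cur',cur)
for al in(19,22,25,30,35,40,45,50,55,60,65,70,75,80,85,90,95,100):
    p,th=tcp(al,.023);d=p-cur
    print(al,'th %.1f dth %.3f'%(th,np.radians(th-31.7)),'dx %.2f dy %.2f dz %.2f'%(-10.8*d[0],99.4*d[0],100*d[1]))
```

```text
[ 0.58794232 -0.21181219  0.04563148]
cur [-0.08626308  0.04563148]
19 th 32.0 dth 0.005 dx 0.03 dy -0.29 dz -0.07
22 th 29.9 dth -0.032 dx 0.03 dy -0.26 dz 0.35
25 th 27.8 dth -0.068 dx 0.02 dy -0.20 dz 0.77
30 th 24.3 dth -0.130 dx 0.01 dy -0.05 dz 1.43
35 th 20.7 dth -0.191 dx -0.02 dy 0.16 dz 2.08
40 th 17.2 dth -0.253 dx -0.05 dy 0.44 dz 2.68
45 th 13.7 dth -0.314 dx -0.08 dy 0.77 dz 3.25
50 th 10.2 dth -0.376 dx -0.14 dy 1.26 dz 3.87
55 th 6.7 dth -0.437 dx -0.20 dy 1.80 dz 4.43
60 th 3.1 dth -0.498 dx -0.26 dy 2.39 dz 4.95
65 th -0.4 dth -0.560 dx -0.33 dy 3.02 dz 5.41
70 th -3.9 dth -0.621 dx -0.40 dy 3.68 dz 5.80
75 th -7.4 dth -0.683 dx -0.48 dy 4.37 dz 6.14
80 th -10.9 dth -0.744 dx -0.55 dy 5.09 dz 6.41
85 th -14.4 dth -0.805 dx -0.63 dy 5.83 dz 6.61
90 th -18.0 dth -0.867 dx -0.71 dy 6.57 dz 6.74
95 th -21.5 dth -0.928 dx -0.80 dy 7.33 dz 6.81
100 th -25.0 dth -0.990 dx -0.88 dy 8.08 dz 6.80
```

step_arm(commands=[[0,0,0,0.4,-0.03,0,0],[0,0,0,0.9,-0.07,-0.01,0],[0,0,0.1,1.5,-0.13,-0.01,0],[0,0,0.3,2.1,-0.19,-0.02,0],[0,0,0.5,2.7,-0.25,-0.03,0]])

```text
time: 5.9
tool_pos: [0.588, -0.2068, 0.0734]
tool_rot: [3.139, -0.298, 1.678]
contact_force: [-0.2, -0.4, -0.0]
opening: 0.0005
grip_force: 0.2
```

Run:
```python
from h import *
o=observe();print(o['tool_pos'],o['tool_rot'],o['contact_force'])
b=read_camera('scene')[140:230,250:360];a=read_camera('side')[140:270,260:390]
h=lambda i,f:cv2.resize(i,None,fx=f,fy=f,interpolation=cv2.INTER_CUBIC)
cv2.imwrite('pics/m4.png',np.hstack([h(b,4),h(a,360/130)])[:,:,::-1])
```

```text
[ 0.58803331 -0.20682966  0.07336624] [ 3.1390201  -0.29788213  1.6775545 ] [-0.21396733 -0.35773112 -0.03052088]
```

View pics/m4.png

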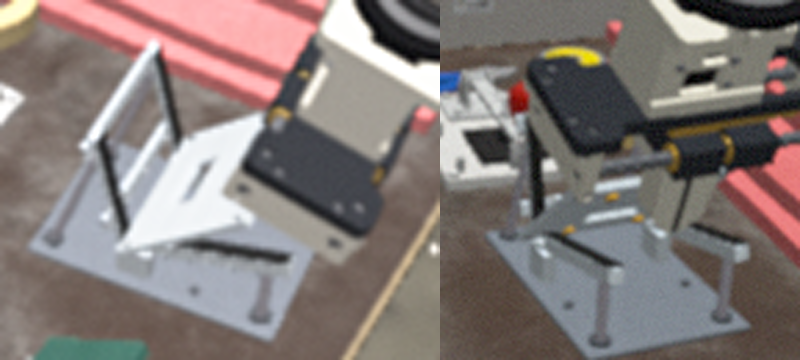

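The panel is lifted to about 40°, with its rear edge at the foot of the uprights, at (125,240) in the left picture. I'll continue along the arc.

step_arm(commands=[[0,-0.1,0.4,0.6,-0.06,-0.01,0],[0,-0.1,0.9,1.2,-0.12,-0.01,0],[0,-0.2,1.4,1.8,-0.18,-0.02,0],[0,-0.2,2,2.3,-0.24,-0.03,0],[0,-0.2,2,2.3,-0.24,-0.03,0]])

```text
time: 6.42
tool_pos: [0.5862, -0.1847, 0.0968]
tool_rot: [3.135, -0.059, 1.681]
contact_force: [0.1, -0.2, 0.6]
opening: 0.0006
grip_force: 0.2
```

step_arm(commands=[[0,-0.1,0.6,0.4,-0.06,-0.01,0],[0,-0.1,1.3,0.8,-0.12,-0.01,0],[0,-0.2,2,1.2,-0.18,-0.02,0],[0,-0.3,2.7,1.5,-0.24,-0.03,0],[0,-0.3,2.7,1.5,-0.24,-0.03,0]])

```text
time: 6.83
tool_pos: [0.5824, -0.158, 0.1101]
tool_rot: [3.133, 0.181, 1.68]
contact_force: [0.5, 0.6, -0.9]
opening: 0.0005
grip_force: 0.0
```

Run:
```python
from h import *
o=observe();print(o['tool_pos'],o['tool_rot'],o['contact_force'])
b=read_camera('scene')[130:230,250:360];a=read_camera('side')[140:270,260:390]
h=lambda i,f:cv2.resize(i,None,fx=f,fy=f,interpolation=cv2.INTER_CUBIC)
cv2.imwrite('pics/m5.png',np.hstack([h(b,3.6),h(a,360/130)])[:,:,::-1])
```

```text
[ 0.58240365 -0.15798254  0.11013596] [3.13347369 0.18127669 1.68026927] [ 0.52683279  0.63854531 -0.94753061]
```

View pics/m5.png

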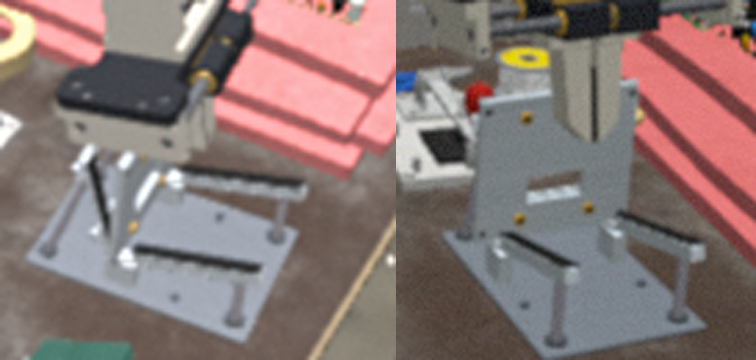

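The panel is standing in the channel, nearly vertical, with the nuts facing front. I'll push it gently past vertical, let it settle, and retract toward the front.

step_arm(commands=[[0,-0.1,0.7,0.2,-0.06,-0.01,0],[0,-0.2,1.4,0.3,-0.12,-0.01,0],[0,-0.2,2.1,0.4,-0.18,-0.02,0],[0,-0.3,2.7,0.4,-0.22,-0.02,0],[0,-0.3,2.7,0.4,-0.22,-0.02,0]])

```text
time: 7.35
tool_pos: [0.5794, -0.1325, 0.1133]
tool_rot: [3.139, 0.402, 1.681]
contact_force: [0.2, 0.2, -0.0]
opening: 0.0007
grip_force: 0.0
```

step_arm(commands=[[0,0,0.3,0,0,0,0],[0,-0.1,0.6,0,0,0,0],[0,-0.1,0.6,0,0,0,0],[0,-0.1,0.6,0,0,0,0]])

```text
time: 7.68
tool_pos: [0.579, -0.1281, 0.1147]
tool_rot: [3.135, 0.402, 1.678]
contact_force: [0.5, 0.5, 0.7]
opening: 0.0007
grip_force: 0.0
```

step_arm(commands=[[0,0.1,-1,0,0,0,0],[0,0.2,-3,0,0,0,0],[0,0.5,-6,0,0,0,0],[0,0.8,-9,0,0,0,0],[0,1.2,-12,0,0,0,0]])

```text
time: 8.1
tool_pos: [0.5908, -0.2494, 0.1149]
tool_rot: [3.135, 0.403, 1.679]
contact_force: [1.0, 1.4, -0.1]
opening: 0.0005
grip_force: 0.0
```

Run:
```python
from h import *
o=observe();print(o['time'],o['tool_pos'],o['contact_force'])
b=read_camera('scene')[130:230,220:330];a=read_camera('side')[140:270,260:390]
h=lambda i,f:cv2.resize(i,None,fx=f,fy=f,interpolation=cv2.INTER_CUBIC)
cv2.imwrite('pics/m6.png',np.hstack([h(b,3.6),h(a,360/130)])[:,:,::-1])
```

```text
8.1 [ 0.59084835 -0.2494217   0.11492987] [ 1.03444031  1.38621792 -0.09462779]
```

View pics/m6.png

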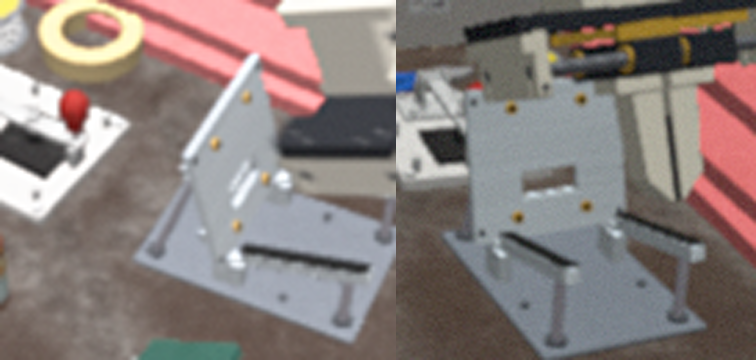

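The panel leans on the uprights with all four nuts showing. The top corners are at scene (291.7,145.8) and (272.2,175.8), and side (340.1,171.8) and (286.7,176.1). I'll let the arm settle, check these numerically, and hand in.

step_arm(commands=[[0,0.2,-2,1,0,0,0],[0,0.3,-4,2,0,0,0],[0,0.3,-5,3,0,0,0],[0,0.3,-5,3,0,0,0],[0,0.3,-5,3,0,0,0]])

```text
time: 8.62
tool_pos: [0.5938, -0.2976, 0.1449]
tool_rot: [3.134, 0.403, 1.677]
contact_force: [-0.3, 0.5, -0.3]
opening: 0.0003
grip_force: 0.0
```

Run:
```python
from h import *
for a,b in(((291.7,145.8),(340.1,171.8)),((272.2,175.8),(286.7,176.1))):
    p,e=tri(ray('scene',a),ray('side',b));d=p[:2]-[.579,-.126];print(p,e,'s',d@[-.108,.994],'lat',d@[-.994,-.108])
```

```text
[ 0.63121635 -0.0976683   0.11638797] 0.005946019447038124 s 0.022522345320642824 lat -0.05496287878157628
[ 0.52045102 -0.11063562  0.11937888] 0.003645474735216884 s 0.021595484037750703 lat 0.05653833470670186
```

Run:
```python
from h import *
xs=np.array([-.108,.994]);ys=np.array([-.994,-.108]);O=np.array([.579,-.126])
for x,z in((-.005,.1),(0,.1),(-.005,0)):
  for l in(-.054,.056):
    s=x*.966+z*.259;zz=.03-x*.259+z*.966;P=np.r_[O+s*xs+l*ys,zz]
    c=proj('scene',P);d=proj('side',P);print((x,z,l),P.round(3),'m6 left',((c-[220,130])*3.6).round(),'right',((d-[260,140])*360/130+[396,0]).round())
```

```text
(-0.005, 0.1, -0.054) [ 0.63  -0.099  0.128] m6 left [259.  49.] right [622.  70.]
(-0.005, 0.1, 0.056) [ 0.521 -0.111  0.128] m6 left [190. 152.] right [470.  90.]
(0, 0.1, -0.054) [ 0.63  -0.094  0.127] m6 left [252.  49.] right [618.  69.]
(0, 0.1, 0.056) [ 0.521 -0.106  0.127] m6 left [183. 151.] right [466.  89.]
(-0.005, 0, -0.054) [ 0.633 -0.125  0.031] m6 left [284. 162.] right [629. 216.]
(-0.005, 0, 0.056) [ 0.524 -0.137  0.031] m6 left [222. 266.] right [480. 242.]
```

My eyeballed corners are rough, so I'll check with the brass nuts, which segment cleanly by colour.

Run:
```python
from h import *
xs=np.array([-.108,.994]);ys=np.array([-.994,-.108]);O=np.array([.579,-.126])
B={}
for n,(r0,r1,c0,c1) in dict(scene=(140,205,260,310),side=(165,230,280,350)).items():
    im=read_camera(n)[r0:r1,c0:c1].astype(np.uint8);hsv=cv2.cvtColor(im,cv2.COLOR_RGB2HSV)
    m=((hsv[...,0]>8)&(hsv[...,0]<30)&(hsv[...,1]>100)&(hsv[...,2]>90)).astype(np.uint8)
    k,_,st,ce=cv2.connectedComponentsWithStats(m)
    print(n,[(int(s[4]),(c+[c0,r0]).round(1).tolist()) for s,c in zip(st[1:],ce[1:]) if s[4]>2])
    for h in(.086,.014):
      for l in(-.025,.025):
        x=-.005-.002;z=h;s=x*.966+z*.259;P=np.r_[O+s*xs+(l+.002)*ys,.03-x*.259+z*.966];print('  expect',h,l,proj(n,P).round(1))
```

```text
scene [(3, [279.3, 169.3])]
  expect 0.086 -0.025 [288.7 156.1]
  expect 0.086 0.025 [280.2 169.1]
  expect 0.014 -0.025 [294.  178.7]
  expect 0.014 0.025 [286.1 191.9]
side [(7, [326.0, 175.0]), (80, [344.6, 181.7]), (7, [301.0, 178.6]), (6, [328.3, 214.0]), (5, [303.0, 217.8])]
  expect 0.086 -0.025 [327.5 174.9]
  expect 0.086 0.025 [302.5 178.3]
  expect 0.014 -0.025 [329.5 213.5]
  expect 0.014 0.025 [304.9 217.6]
```

The nuts match the fully seated pose to within half a pixel vertically, with about 5 mm of lateral offset. I'll hand in.

```bash
python3 -c "
from cell import *
print(hand_in())"
```

```text
the job is handed in; nothing more can be done
None
```

I handed the job in at about 9 s: the panel was slid home and tipped up, and its rear edge stands in the channel with the panel leaning on the uprights, nuts facing the arms' side and about 5 mm off centre; the arm is clear, it never went near the loose items, and `hand_in()` gave no verdict.

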